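# Run the dust extractor's filter shaker from its control boxes

### The job

Four small control boxes of the dust extractor stand on the bench; shake its filter clean with them, using only closed fingertips. First switch the long rocker fully over by pressing its raised end down, then press the square key all the way down (it stays down), and last press the plain round button all the way down and keep it held: the shaker runs only while it is held, so your program finishes while still holding it down. Leave the mushroom-headed stop alone, keep to this order, do not lift, tip or push the boxes about, and do not disturb the other things on the bench.

Things in the scene. Friction and masses are not known exactly. Their poses are not given: they have to be found in the camera images.
- rocker_box: Loose grey control box of 0.7 kg on rubber feet, 76x76 mm, its cover 46 mm above the bench; origin: centre of its underside, z up. Carries the rocker switch at its middle.
- rocker (a joint): Rocker switch: a black plate 60 mm long (along its box's x), 28 mm wide, 8 mm thick, pivoted at its middle 60 mm above the bench. 0 = off (it starts at 0 to 0.06): the end towards the box's -x is raised by 0.22 rad; 0.44 rad = fully over (limit), that end down. No spring: friction (0.08 N m, about 4 N at the end) keeps it where it is left.
- rocker_raised_end (a point): Point on the rocker's upper face, on its centre line, 22 mm from the pivot towards the end that is raised at the start; about 69 mm above the bench when off, about 59 mm when fully over. The place to press down. Moves and turns with the rocker.
- key_box: Loose grey control box of 0.7 kg on rubber feet, 76x76 mm, its cover 46 mm above the bench; origin: centre of its underside, z up. Carries the square key at its middle.
- square_key (a joint): Travel of the square key, m: 0 = up, 0.008 = all the way down (limit). About 4 N of friction moves it; no spring, it stays down when pressed.
- square_key_top (a point): Centre of the top face of the square key (black, 32x32 mm, flat); 64 mm above the bench when up, 56 mm when down; its steel collar is 49 mm above the bench.
- button_box: Loose grey control box of 0.7 kg on rubber feet, 76x76 mm, its cover 46 mm above the bench; origin: centre of its underside, z up. Carries the plain round button at its middle.
- round_button (a joint): Travel of the round button, m: 0 = out, 0.008 = all the way down (limit). Spring: 2.3 N to start, 5.9 N at the bottom; comes up when released.
- round_button_top (a point): Centre of the flat top face of the plain round button (black, 30 mm diameter); 64 mm above the bench when out, 56 mm when down; its steel collar is 49 mm above the bench.
- stop_box: Loose grey control box of 0.7 kg on rubber feet, 76x76 mm, its cover 46 mm above the bench; origin: centre of its underside, z up. Carries the mushroom-headed stop at its middle.
- mushroom (a joint): Travel of the mushroom-headed stop, m: 0 = out, 0.006 = pressed. Not to be pressed.
- mushroom_top (a point): Centre of the top of the mushroom-headed stop (black, domed head 42 mm diameter on a thinner neck), 70 mm above the bench.
- oak_strip: Bystander, loose: thin wooden strip lying along y, 30x120x18 mm; origin: centre of its underside.
- pine_block: Bystander, loose: wooden block lying along y, 45x130x24 mm; origin: centre of its underside.
- sander: Bystander, loose: brown sanding block, 66x117x32 mm; origin: centre of its underside.
- measure: Bystander, loose: yellow tape measure standing on edge, 37x87x64 mm; origin: centre of its underside.
- glue_bottle: Bystander, loose: small yellow glue bottle with a pointed nozzle, 126 mm tall; origin: centre of its underside.
- jar: Bystander, loose: clear jar of screws with a blue lid, 66 mm wide, 88 mm tall; origin: centre of its underside.
There are look-alikes about, which are no part of the job. Leave any purple or yellow look-alike of the button_box alone.

How it is judged:
By the outcome, as a careful person would: the job done as asked, in the order asked, and still so for the second after the job is handed in, while the arm keeps its last pose, push and grip.
It also fails if it takes over 42 s, if anything falls off the work surface, if the arm or the gripper's body presses on something with over 40 N, if the wrist force passes 120 N, or if a joint passes its speed limit or range.

### The arm

A 6-joint arm with a two-finger parallel gripper is mounted at the origin on a cart in front of the work surface, level with it; the furniture and walls round the work are solid. World frame = base frame: x ahead of the robot, y to its left, z up, the work surface at z = 0. Lengths are in m, angles in rad, forces in N, time in s.
With the tool pointing down it reaches from about 0.375 to 0.975 m from the base axis. Payload 3.8 kg.
Tool frame: the origin (TCP) lies on the front face of the gripper's body, between the roots of the fingers; the fingertips stand 64 mm ahead of it and the grasp point (between the pads) lies 45 mm ahead of it; z points along the fingers, y is the line along which they close (so a half turn about z gives the same grasp; the last joint's range is limited). The gripper opens to 88 mm and grips with 3 to 60 N. Pads are 18 mm wide; open, the fingers measure 123 mm over their backs; the gripper's body (75 mm by 187 mm) begins 45 mm behind the grasp point.
Start: joints at [-0.037, 0.264, 1.604, -0, 1.274, -0.037], TCP at [0.675, -0, 0.303] pointing down, gripper open.
Joint ranges: [-2.63, 2.63], [-0.94, 2.18], [0.31, 2.57], [-1.31, 4.45], [0, 2.66], [-2.55, 2.55]. Speed limits (rad/s): [2.57, 2.57, 3.14, 3.14, 3.14, 3.14].

### API

Orientations are given as a rotation vector (axis times angle).
In Python, from cell import manip gives the robot as it stands.
- The arm moves only by the tool carry_out, never from a script. Its argument "targets" is text: rows parted by semicolons, each of 7 numbers parted by spaces: the shift along the tool's x, y, z in m, then the turn, a rotation vector about the tool's x, y, z in rad, then the closure in counts, from 0 (fully open) to 255 (shut). In form: x y z rx ry rz grip; .... A call has 1 to 8 rows; each row shifts and turns the commanded pose from where the row before left it, along the tool's axes as they then stand; what a row does not reach is not made up. A row lasts 1/10 s, in which the tool goes at most 50 mm and 8.59 degrees, less where a joint would pass 70% of its speed; a pose out of reach is approached as far as the arm can. A call is refused whole if a number of a shift passes 0.05 or a number of a turn 0.15, either way. A call with a gripper value outside its range is refused whole. The fingers move at their own pace and stop on an object; "grip_force" is the grip in N (left out, the last holds). Time passes only in rows, so rows that do not move let the fingers close. It gives the time, the measured TCP pose, the force, the opening and the grip force at its end, in the units of the state.
- manip.observe(): the state, without advancing time (a new reading comes with each control period).
- manip.snapshot(name): name is "scene" or "side" or "wrist"; returns (picture, depth): 384x512x3 uint8, red, green, blue; 384x512 float32, m along the optical axis (not along the pixel's ray), 0 where there is no reading.
- manip.camera_params(name): a dict with "mtx" (3x3 intrinsics, pixels), "eye" and "attitude" of the camera in the world. Camera axes: x right, y down, z forward; pixel columns grow to the right and rows downward; lengths in m; the calibration is good to about 2 mm. A picture is of the moment at which its call begins: read the wrist's pose just before it. camera_params takes no time and is no camera call; for the wrist camera it gives the pose at the moment of the call.
- manip.close_job(): hands the job in; it is judged then, once.
The state is a dict: "t": time; "joint_positions": joint angles; "joint_velocities": joint speeds; "joint_torque": joint torques, N m; "eef_pos": TCP position; "tcp_rot": TCP orientation; "force": force on the tool from outside, world axes, zero at the start; "wrist_torque": the same for the moment, N m; "opening": finger opening in m; "finger_force": force on a finger pad.
Only numpy, scipy, OpenCV 4.12 (cv2) and the standard library are available. Lean on these libraries where they do the work, as an engineer would, in place of code of your own. Each camera call takes 0.05 s, during which the arm holds its last target. There are 200 camera calls.

## Working session

There is one attempt and no reset: what is moved stays moved. The work goes in short steps, Python scripts to look and compute and a tool call to move; the robot and the scene stay as the last step left them, time stands still between calls to the robot, and variables do not carry over. Pictures are saved under pics/ and viewed, at most 10 in all, crops included, and the job is handed in when it is done.

Besides the shell and the picture viewer there is one more tool, called after ">>>" by a JSON object that holds its "name" and its "arguments". carry_out: Moves the arm, as the interface text tells. Its arguments: {"type":"object","properties":{"targets":{"type":"string"},"grip_force":{"type":"number"}},"required":["targets"]}

```bash
mkdir -p pics; cat > h.py <<'E'
import numpy as np, cv2
from scipy.spatial.transform import Rotation as R
from cell import manip
def snap(n):
    p=manip.camera_params(n); im,d=manip.snapshot(n)
    np.savez(f'{n}.npz',im=im,d=d,K=p['mtx'],e=p['eye'],a=np.array(p['attitude']))
    return im,d,p
def load(n):
    z=np.load(f'{n}.npz'); return z
def cloud(z):
    d=z['d']; v,u=np.mgrid[:d.shape[0],:d.shape[1]]
    c=np.stack([(u-z['K'][0,2])/z['K'][0,0]*d,(v-z['K'][1,2])/z['K'][1,1]*d,d],-1)
    a=z['a']; M=a if a.shape==(3,3) else R.from_rotvec(a).as_matrix()
    return c@M.T+z['e']
E
python3 - <<'E'
from h import *
print(manip.observe())
ims=[]
for n in ('scene','side','wrist'):
    im,d,p=snap(n); print(n,p,(d>0).mean()); ims.append(im)
cv2.imwrite('pics/a.png',cv2.resize(ims[0][:,:,::-1],(800,600)))
cv2.imwrite('pics/b.png',cv2.resize(np.hstack(ims[1:])[:,:,::-1],(800,300)))
E
```

```text
{'t': 0.0, 'joint_positions': array([-3.69208822e-02,  2.64770515e-01,  1.60536146e+00, -1.58835381e-05,
        1.27370426e+00, -3.69357630e-02]), 'joint_velocities': array([ 0.00090074,  0.00068069, -0.00039861,  0.00047886, -0.00076435,
       -0.00104402]), 'joint_torque': array([-9.59501231e-04, -5.02113855e+01, -3.56871557e+01,  7.25938403e-02,
        2.92220683e-02, -1.93505334e-04]), 'eef_pos': array([6.74433683e-01, 7.74868165e-07, 3.01382924e-01]), 'tcp_rot': array([-2.22026398, -2.22030738,  0.00241451]), 'force': array([ 0.5598363 , -0.14914027,  0.86092109]), 'wrist_torque': array([-0.04263102,  0.0468478 ,  0.0109434 ]), 'finger_force': 0.0, 'opening': 0.08818537454114002}
scene {'mtx': array([[374.81108676,   0.        , 266.18664229],
       [  0.        , 374.81108676, 192.66056255],
       [  0.        ,   0.        ,   1.        ]]), 'eye': array([-0.06392768, -0.70188781,  0.49109812]), 'attitude': array([-1.86796759,  0.78641467, -0.47277129])} 0.9910227457682291
side {'mtx': array([[433.51139488,   0.        , 255.79336172],
       [  0.        , 433.51139488, 186.44995612],
       [  0.        ,   0.        ,   1.        ]]), 'eye': array([0.25497933, 1.0499576 , 0.7059743 ]), 'attitude': array([-0.34641811,  2.58924607, -1.52400505])} 0.9921976725260416
wrist {'mtx': array([[282.63231477,   0.        , 255.74026801],
       [  0.        , 282.63231477, 188.13509754],
       [  0.        ,   0.        ,   1.        ]]), 'eye': array([0.67520018, 0.07483925, 0.38309793]), 'attitude': array([ 2.85401102e+00, -2.89357795e-04, -2.32736653e-03])} 0.996002197265625
```

View pics/a.png

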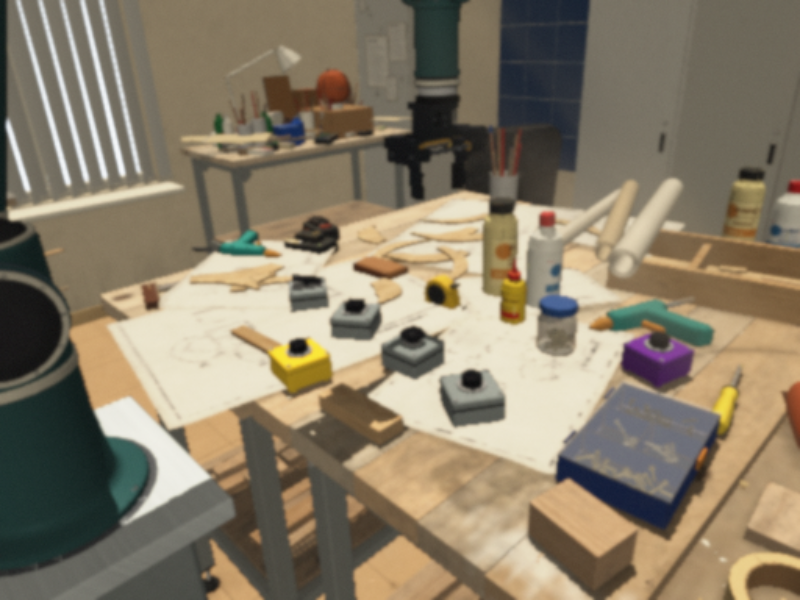

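View pics/b.png

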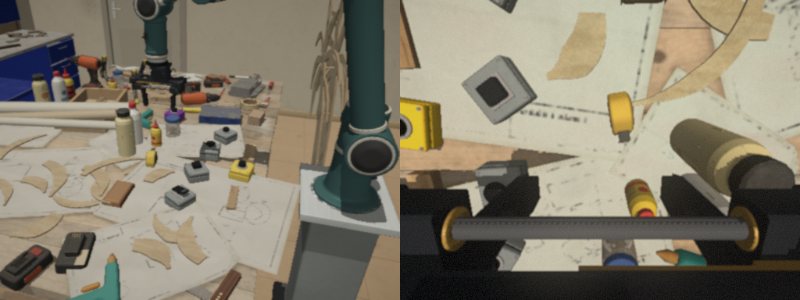

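The scene view shows four grey boxes in a row at (308,290) rocker, (355,315) probably the key, and (412,348) and (472,392), which are the button and stop in unknown order. The yellow (300,362) and purple (657,357) boxes are look-alikes. Next I'll locate the boxes from the depth clouds.

```bash
cat > m.py <<'E'
from h import *
for n,S in (('scene',[(197,186),(228,202),(264,224),(302,252)]),('side',None)):
    z=load(n); P=cloud(z)
    if S:
        C=[P[v,u][:2] for u,v in S]; print(np.round([P[v,u] for u,v in S],3))
    for c in C:
        near=np.hypot(*(P[...,:2]-c).transpose(2,0,1))<.075
        cov=near&(abs(P[...,2]-.044)<.006); top=near&(P[...,2]>.052)&(P[...,2]<.1)
        q=P[cov][:,:2]; t=P[top]
        r=cv2.minAreaRect((q*1000).astype(np.float32))
        print(n,'rect',np.round(r[0],1),np.round(r[1],1),round(r[2],1),'cover med z',np.round(np.median(P[cov][:,2]),4),
          'top n',len(t),'mean',np.round(t.mean(0),4),'zmax',np.round(np.percentile(t[:,2],[50,90,98]),4),'ext',np.round(np.ptp(t,axis=0),3))
s=load('scene')['im'][150:270,170:330,::-1]; d=load('side')['im'][150:280,200:330,::-1]
cv2.imwrite('pics/c.png',np.hstack([cv2.resize(s,(440,330),interpolation=cv2.INTER_CUBIC),cv2.resize(d,(330,330),interpolation=cv2.INTER_CUBIC)]))
E
python3 m.py
```

```text
[[ 0.513  0.197  0.047]
 [ 0.504  0.037  0.048]
 [ 0.485 -0.123  0.047]
 [ 0.456 -0.268  0.047]]
scene rect [526.7 217.8] [76.  75.8] 58.0 cover med z 0.0469 top n 104 mean [0.5246 0.2151 0.0638] zmax [0.0643 0.0707 0.0722] ext [0.062 0.049 0.021]
scene rect [517.1  56.6] [77.6 76.2] 32.2 cover med z 0.0473 top n 109 mean [0.514  0.0517 0.0615] zmax [0.0635 0.0662 0.0667] ext [0.04  0.038 0.015]
scene rect [ 503.6 -103.3] [75.9 76.9] 3.7 cover med z 0.0472 top n 137 mean [ 0.4997 -0.1086  0.0666] zmax [0.0678 0.0709 0.0715] ext [0.04  0.034 0.019]
scene rect [ 470.8 -254.4] [76.6 75. ] 57.7 cover med z 0.0472 top n 144 mean [ 0.4675 -0.2573  0.0618] zmax [0.064  0.0658 0.0666] ext [0.029 0.028 0.016]
side rect [528.6 224. ] [77.6 78.8] 54.7 cover med z 0.0461 top n 165 mean [0.5273 0.2268 0.0638] zmax [0.0641 0.0691 0.0704] ext [0.062 0.051 0.02 ]
side rect [519.5  62.1] [75.1 78.6] 32.5 cover med z 0.0461 top n 109 mean [0.518  0.0659 0.0616] zmax [0.0632 0.0652 0.0659] ext [0.038 0.037 0.015]
side rect [505.7 -99.3] [76.1 81. ] 3.3 cover med z 0.0461 top n 85 mean [ 0.5042 -0.0931  0.0656] zmax [0.0663 0.07   0.071 ] ext [0.038 0.035 0.018]
side rect [ 473.2 -250.3] [79.4 80.9] 58.2 cover med z 0.0458 top n 50 mean [ 0.4724 -0.2466  0.0607] zmax [0.0617 0.0657 0.0668] ext [0.027 0.027 0.016]
```

View pics/c.png

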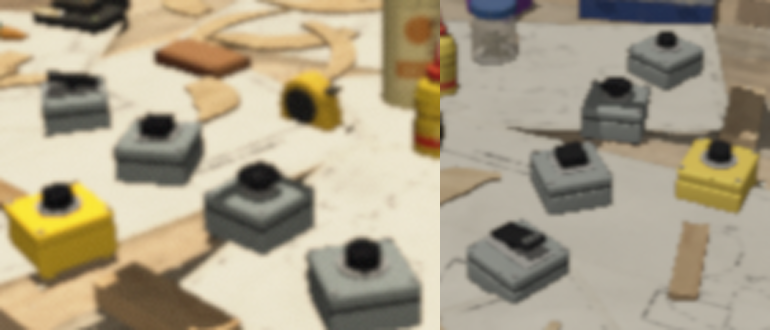

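The box at (0.504,-0.101) has a wide 42 mm head 71 mm high, so it's the mushroom. The box at (0.472,-0.252) carries the slim round button. Next is the rocker direction, followed by a move above the rocker with closed fingers.

```bash
cat > rk.py <<'E'
from h import *
import sys
def rocker(n,c=(.527,.221)):
    P=cloud(load(n)); m=(np.hypot(P[...,0]-c[0],P[...,1]-c[1])<.045)&(P[...,2]>.055)&(P[...,2]<.09)
    t=P[m]; A=np.c_[t[:,:2]-t[:,:2].mean(0),np.ones(len(t))]
    g=np.linalg.lstsq(A,t[:,2],rcond=None)[0]
    r=cv2.minAreaRect((t[:,:2]*1000).astype(np.float32))
    print(n,len(t),'grad',np.round(g,3),'uphill deg',np.degrees(np.arctan2(g[1],g[0])).round(1),'rect',np.round(r[0],1),np.round(r[1],1),round(r[2],1))
if __name__=='__main__':
    for n in sys.argv[1:]: rocker(n)
E
python3 rk.py scene side; python3 -c "
from h import *
print(R.from_rotvec(manip.observe()['tcp_rot']).as_matrix().round(3))"
```

```text
scene 97 grad [-0.107  0.236  0.065] uphill deg 114.4 rect [529.  218.8] [31.2 56.2] 55.0
side 160 grad [-0.189  0.037  0.064] uphill deg 168.9 rect [528.  222.8] [28.4 59.6] 57.4
[[-0.     1.    -0.002]
 [ 1.     0.     0.   ]
 [ 0.    -0.002 -1.   ]]
```

>>> {"name": "carry_out", "arguments": {"targets": "0.034 -0.024 0 0 0 0 255; 0.034 -0.024 0 0 0 0 255; 0.034 -0.024 0 0 0 0 255; 0.034 -0.024 0 0 0 0 255; 0.034 -0.024 0 0 0 0 255; 0.034 -0.024 0 0 0 0 255; 0.029 -0.02 0 0 0 0 255; 0 0 0 0 0 -0.14 255", "grip_force": 20}}

```text
t: 0.95
eef_pos: [0.5084, 0.236, 0.3024]
tcp_rot: [-2.052, -2.376, 0.0]
force: [-0.1, -0.6, 0.0]
opening: 0.0267
finger_force: 0.0
```

>>> {"name": "carry_out", "arguments": {"targets": "0 0 0 0 0 -0.145 255; 0 0 0.01 0 0 -0.145 255; 0 0 0.02 0 0 -0.145 255; 0 0 0.02 0 0 -0.145 255; 0 0 0.02 0 0 -0.145 255; 0 0 0.01 0 0 -0.13 255; 0 0 0 0 0 0 255; 0 0 0 0 0 0 255"}}

```text
t: 1.75
eef_pos: [0.5109, 0.233, 0.2226]
tcp_rot: [-0.897, -3.01, 0.0]
force: [0.4, -0.5, 0.4]
opening: 0.0004
finger_force: 0.0
```

```bash
cat > w.py <<'E'
from h import *
import sys
snap('wrist'); o=manip.observe(); print(o['eef_pos'],o['force'],o['opening'],o['t'])
print('tool yaw(x axis) deg',[np.degrees(np.arctan2(*R.from_rotvec(o['tcp_rot']).as_matrix()[[1,0],0])).round(2)], R.from_rotvec(o['tcp_rot']).as_matrix()[:,2].round(4))
z=load('wrist'); P=cloud(z); cv2.imwrite('pics/'+sys.argv[1],z['im'][:,:,::-1])
c=np.array([float(sys.argv[2]),float(sys.argv[3])])
near=np.hypot(*(P[...,:2]-c).transpose(2,0,1))<.07
for nm,m in (('cover',near&(abs(P[...,2]-.045)<.005)),('top',near&(np.hypot(*(P[...,:2]-c).transpose(2,0,1))<.04)&(P[...,2]>.055)&(P[...,2]<.085))):
    q=P[m]
    if len(q)>9:
        r=cv2.minAreaRect((q[:,:2]*1000).astype(np.float32)); print(nm,len(q),np.round(r[0],1),np.round(r[1],1),round(r[2],1),'z',np.percentile(q[:,2],[2,50,98]).round(4))
E
python3 w.py w1.png .527 .221; python3 -c "
from rk import *
rocker('wrist')"
```

```text
[0.51132552 0.23311719 0.22328585] [-1.20694365 -0.3678246  -0.36510893] 6.752482616638982e-05 1.8
tool yaw(x axis) deg [np.float64(146.85)] [ 7.e-04  3.e-04 -1.e+00]
cover 3410 [528.2 223.8] [76. 75.] 58.2 z [0.042  0.0457 0.0494]
top 1359 [522.1 227.5] [28.  43.9] 58.2 z [0.0605 0.0655 0.0698]
wrist 1359 grad [-0.162  0.093  0.065] uphill deg 150.1 rect [522.1 227.5] [28.  43.9] 58.2
```

>>> {"name": "carry_out", "arguments": {"targets": "0.005 0.001 0.03 0 0 -0.02 255; 0 0 0.03 0 0 0 255; 0 0 0.02 0 0 0 255; 0 0 0 0 0 0 255; 0 0 0.003 0 0 0 255; 0 0 0.003 0 0 0 255; 0 0 0.003 0 0 0 255; 0 0 0 0 0 0 255"}}

```text
t: 2.6
eef_pos: [0.5079, 0.2368, 0.1344]
tcp_rot: [0.862, 3.02, 0.002]
force: [1.2, 0.2, 0.3]
opening: 0.0007
finger_force: 0.3
```

>>> {"name": "carry_out", "arguments": {"targets": "0 0 0.002 0 0 0 255; 0 0 0.002 0 0 0 255; 0 0 0.002 0 0 0 255; 0 0 0.002 0 0 0 255; 0 0 0 0 0 0 255"}}

```text
t: 3.1
eef_pos: [0.5073, 0.2371, 0.1258]
tcp_rot: [-0.862, -3.021, -0.001]
force: [-2.2, 2.4, 3.9]
opening: 0.0002
finger_force: 2.3
```

>>> {"name": "carry_out", "arguments": {"targets": "0 0 0.001 0 0 0 255; 0 0 0.001 0 0 0 255; 0 0 0.001 0 0 0 255; 0 0 0 0 0 0 255"}}

```text
t: 3.5
eef_pos: [0.5073, 0.2372, 0.1242]
tcp_rot: [-0.862, -3.021, -0.001]
force: [-6.3, 2.3, 13.0]
opening: 0.0004
finger_force: 7.0
```

>>> {"name": "carry_out", "arguments": {"targets": "0 0 0.001 0 0 0 255; 0 0 0.001 0 0 0 255; 0 0 0 0 0 0 255; 0 0 0 0 0 0 255"}}

```text
t: 3.9
eef_pos: [0.5074, 0.2372, 0.1238]
tcp_rot: [-0.862, -3.021, -0.001]
force: [-10.3, 0.8, 22.8]
opening: 0.0004
finger_force: 12.4
```

The force jumps while the tip hardly moves, so the rocker is on its stop. I'll retreat and verify.

>>> {"name": "carry_out", "arguments": {"targets": "0 0 -0.005 0 0 0 255; 0 0 -0.02 0 0 0 255; 0 0 -0.04 0 0 0 255; 0 0 -0.03 0 0 0 255; 0 0 0 0 0 0 255"}}

```text
t: 4.4
eef_pos: [0.5104, 0.2373, 0.2205]
tcp_rot: [0.86, 3.014, 0.008]
force: [-0.2, 0.6, 0.4]
opening: 0.0005
finger_force: 0.0
```

```bash
python3 w.py w2.png .528 .2238; python3 -c "
from rk import *
rocker('wrist',(.528,.2238)); snap('side'); rocker('side',(.528,.2238))"
```

```text
[0.50904296 0.23683282 0.2179171 ] [-0.40320187  0.37771072 -0.11384683] 0.00023965919875392115 4.45
tool yaw(x axis) deg [np.float64(148.16)] [ 0.0052  0.0014 -1.    ]
cover 3363 [527.8 224. ] [76.1 74.5] 58.4 z [0.0417 0.0458 0.0493]
top 1316 [520.1 228.5] [27.4 38.9] 58.1 z [0.0559 0.0612 0.066 ]
wrist 1316 grad [ 0.197 -0.118  0.061] uphill deg -31.0 rect [520.1 228.5] [27.4 38.9] 58.1
side 211 grad [ 0.169 -0.153  0.064] uphill deg -42.2 rect [528.6 223.6] [27.6 61.5] 57.4
```

View pics/w2.png

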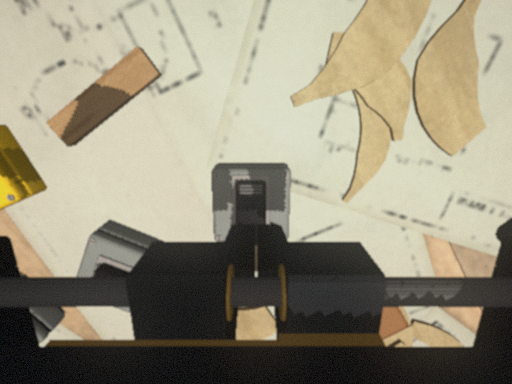

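The rocker's slope has reversed to 0.23 (fully over, rocker near (250,190)) and its box hasn't moved. Next is the key.

>>> {"name": "carry_out", "arguments": {"targets": "0 0 0 0 0 0.145 255; 0 0 0 0 0 0.145 255; 0 0 0 0 0 0.145 255; -0.038 -0.021 0 0 0 0.01 255; -0.038 -0.021 0 0 0 0 255; -0.038 -0.021 0 0 0 0 255; -0.038 -0.021 0 0 0 0 255; 0 0 0 0 0 0 255"}}

```text
t: 5.3
eef_pos: [0.5178, 0.0589, 0.2131]
tcp_rot: [-1.513, -2.751, 0.006]
force: [-0.5, 0.8, -1.1]
opening: 0.0
finger_force: 0.0
```

>>> {"name": "carry_out", "arguments": {"targets": "0 0 0 0 0 0 255"}}

```text
t: 5.4
eef_pos: [0.518, 0.0622, 0.2136]
tcp_rot: [-1.51, -2.752, 0.003]
force: [-0.3, -0.3, -0.6]
opening: 0.0004
finger_force: 0.0
```

```bash
python3 w.py w3.png .519 .062
```

```text
[0.51818864 0.06320138 0.21395659] [ 0.26178549 -0.05970885  0.06392204] 0.0004885493598510083 5.45
tool yaw(x axis) deg [np.float64(122.59)] [-2.9e-03  1.0e-04 -1.0e+00]
cover 4812 [518.8  61.5] [76.1 75.2] 33.3 z [0.0423 0.0457 0.0493]
top 1312 [518.7  61.5] [31.8 31.4] 33.4 z [0.0576 0.0635 0.065 ]
```

>>> {"name": "carry_out", "arguments": {"targets": "-0.002 0 0.03 0 0 0 255; 0 0 0.03 0 0 0 255; 0 0 0.018 0 0 0 255; 0 0 0 0 0 0 255; 0 0 0.003 0 0 0 255; 0 0 0.003 0 0 0 255; 0 0 0.002 0 0 0 255; 0 0 0 0 0 0 255"}}

```text
t: 6.25
eef_pos: [0.5206, 0.0618, 0.1303]
tcp_rot: [1.507, 2.756, 0.001]
force: [-0.3, -0.6, 0.7]
opening: 0.0004
finger_force: 0.0
```

>>> {"name": "carry_out", "arguments": {"targets": "0 0 0.002 0 0 0 255; 0 0 0.002 0 0 0 255; 0 0 0.001 0 0 0 255; 0 0 0 0 0 0 255"}}

```text
t: 6.65
eef_pos: [0.5208, 0.0616, 0.1252]
tcp_rot: [1.507, 2.755, 0.001]
force: [0.5, 0.7, 3.8]
opening: 0.0002
finger_force: 1.6
```

>>> {"name": "carry_out", "arguments": {"targets": "0 0 0.002 0 0 0 255; 0 0 0.002 0 0 0 255; 0 0 0.001 0 0 0 255; 0 0 0 0 0 0 255"}}

```text
t: 7.05
eef_pos: [0.5208, 0.0616, 0.1204]
tcp_rot: [1.507, 2.755, 0.001]
force: [0.2, -0.4, 7.2]
opening: 0.0007
finger_force: 3.6
```

>>> {"name": "carry_out", "arguments": {"targets": "0 0 0.001 0 0 0 255; 0 0 0.001 0 0 0 255; 0 0 0 0 0 0 255"}}

```text
t: 7.35
eef_pos: [0.521, 0.0616, 0.1202]
tcp_rot: [1.507, 2.756, 0.001]
force: [-6.1, -0.5, 19.5]
opening: 0.0005
finger_force: 10.1
```

>>> {"name": "carry_out", "arguments": {"targets": "0 0 -0.005 0 0 0 255; 0 0 -0.02 0 0 0 255; 0 0 -0.04 0 0 0 255; 0 0 -0.03 0 0 0 255; 0 0 0 0 0 0 255; 0 0 0 0 0 0 255"}}

```text
t: 7.95
eef_pos: [0.5199, 0.0615, 0.2125]
tcp_rot: [1.507, 2.756, -0.0]
force: [0.8, -0.0, -1.0]
opening: 0.0006
finger_force: 0.0
```

```bash
python3 w.py w4.png .519 .062; python3 -c "
from h import *
for n in ('scene','side'):
    P=cloud(load(n)); m=(np.hypot(P[...,0]-.473,P[...,1]+.25)<.2)&(P[...,2]>.075)&(P[...,2]<.2); q=P[m]; print(n,len(q)); 
    if len(q): print(q.min(0).round(3),q.max(0).round(3))"
```

```text
[0.5191427  0.06147407 0.21129187] [-0.52151851 -0.12496894  0.12705127] 0.0004943539437866489 8.0
tool yaw(x axis) deg [np.float64(122.66)] [-2.4e-03 -3.0e-04 -1.0e+00]
cover 5078 [519.   61.5] [76.1 75. ] 33.0 z [0.0423 0.0457 0.0494]
top 886 [518.9  61.3] [30.1 30.7] 33.4 z [0.055  0.0558 0.057 ]
scene 0
side 0
```

The key top now stands at 56 mm (fully down) and its box hasn't moved. There are no tall obstacles around the button, so I'll go there.

>>> {"name": "carry_out", "arguments": {"targets": "-0.034 -0.03 0 0 0 0 255; -0.034 -0.03 0 0 0 0 255; -0.034 -0.03 0 0 0 0 255; -0.034 -0.03 0 0 0 0 255; -0.034 -0.03 0 0 0 0 255; -0.034 -0.03 0 0 0 0 255; -0.034 -0.03 0 0 0 0 255; 0 0 0 0 0 0 255"}}

```text
t: 8.8
eef_pos: [0.4698, -0.256, 0.2104]
tcp_rot: [-1.513, -2.75, 0.002]
force: [-0.6, -0.7, 0.6]
opening: 0.0002
finger_force: 0.0
```

>>> {"name": "carry_out", "arguments": {"targets": "0 0 0 0 0 0 255"}}

```text
t: 8.9
eef_pos: [0.4703, -0.2522, 0.2103]
tcp_rot: [-1.509, -2.75, -0.001]
force: [-0.1, 1.2, 0.3]
opening: 0.0009
finger_force: 0.0
```

```bash
python3 w.py w5.png .473 -.25
```

```text
[ 0.47064463 -0.25129114  0.2105968 ] [-0.52030365 -0.70667375 -0.01689738] 0.0003377663115437351 8.95
tool yaw(x axis) deg [np.float64(122.59)] [-0.0034  0.0026 -1.    ]
cover 5166 [ 472.1 -250.8] [76.1 75.3] 58.0 z [0.0426 0.0457 0.0492]
top 933 [ 472.6 -250.7] [28.6 29.4] 33.0 z [0.0569 0.0635 0.065 ]
```

View pics/w5.png

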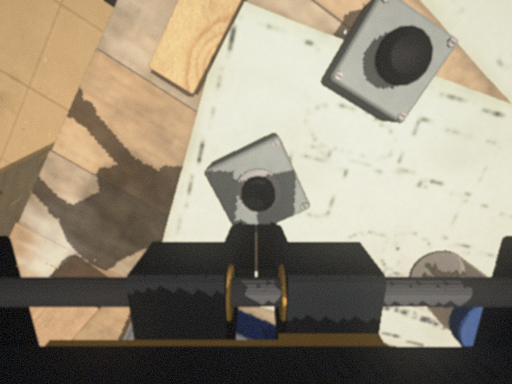

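The plain button is at (258,193) on its grey box and the mushroom at (403,55) is well clear. I'll press the button.

>>> {"name": "carry_out", "arguments": {"targets": "0 0.001 0.03 0 0 0 255; 0 0 0.03 0 0 0 255; 0 0 0.015 0 0 0 255; 0 0 0 0 0 0 255; 0 0 0.003 0 0 0 255; 0 0 0.003 0 0 0 255; 0 0 0.002 0 0 0 255; 0 0 0 0 0 0 255"}}

```text
t: 9.75
eef_pos: [0.473, -0.2518, 0.1303]
tcp_rot: [1.507, 2.755, -0.0]
force: [0.9, -0.1, -0.2]
opening: 0.0007
finger_force: 0.0
```

>>> {"name": "carry_out", "arguments": {"targets": "0 0 0.002 0 0 0 255; 0 0 0.002 0 0 0 255; 0 0 0.001 0 0 0 255; 0 0 0 0 0 0 255"}}

```text
t: 10.15
eef_pos: [0.4731, -0.2519, 0.1252]
tcp_rot: [1.507, 2.755, -0.0]
force: [0.5, 0.1, 4.0]
opening: 0.0002
finger_force: 1.8
```

>>> {"name": "carry_out", "arguments": {"targets": "0 0 0.002 0 0 0 255; 0 0 0.002 0 0 0 255; 0 0 0 0 0 0 255"}}

```text
t: 10.45
eef_pos: [0.4731, -0.2519, 0.121]
tcp_rot: [1.507, 2.755, -0.0]
force: [0.3, -1.4, 5.1]
opening: 0.0004
finger_force: 2.7
```

>>> {"name": "carry_out", "arguments": {"targets": "0 0 0.001 0 0 0 255; 0 0 0.001 0 0 0 255; 0 0 0 0 0 0 255"}}

```text
t: 10.75
eef_pos: [0.4732, -0.252, 0.1203]
tcp_rot: [1.507, 2.755, -0.0]
force: [-2.7, 0.8, 13.5]
opening: 0.0008
finger_force: 6.7
```

>>> {"name": "carry_out", "arguments": {"targets": "0 0 0.0005 0 0 0 255; 0 0 0 0 0 0 255; 0 0 0 0 0 0 255; 0 0 0 0 0 0 255; 0 0 0 0 0 0 255; 0 0 0 0 0 0 255"}}

```text
t: 11.35
eef_pos: [0.4732, -0.2519, 0.1202]
tcp_rot: [1.507, 2.756, -0.0]
force: [-3.9, 2.2, 16.0]
opening: 0.0005
finger_force: 8.1
```

```bash
python3 -c "
from h import *
from rk import rocker
snap('side'); rocker('side',(.528,.2238))
P=cloud(load('side'))
for c in ((.519,.0615),(.5045,-.1)):
    q=P[(np.hypot(P[...,0]-c[0],P[...,1]-c[1])<.03)&(P[...,2]>.052)&(P[...,2]<.09)]; print(len(q),np.percentile(q[:,2],[50,90,98]).round(4))
o=manip.observe(); print(o['force'],o['eef_pos'],o['t'])
print(manip.close_job())"
```

```text
side 209 grad [ 0.157 -0.162  0.063] uphill deg -46.0 rect [529.  222.7] [28.5 59.2] 57.9
79 [0.0557 0.0571 0.0578]
85 [0.0668 0.0701 0.0712]
[-3.60991973  1.1618107  16.7150077 ] [ 0.47324033 -0.25195162  0.12027288] 11.4
the job is handed in; nothing more can be done
None
```

I handed the job in at 11.4 s with the rocker fully over, the square key down and the round button held at its stop with about 16 N; the mushroom stop was not touched, and the rocker and key boxes had not moved.

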